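# Hold the spice rack's front rail in its notches while it is screwed on

## Robot

A 7-joint arm with a two-finger parallel gripper is mounted at the origin on the work surface. World frame = base frame: x ahead of the robot, y to its left, z up, the work surface at z = 0. Lengths are in m, angles in rad, forces in N, time in s.
With the tool pointing down it reaches from about 0.4 to 0.9 m from the base axis. Payload 5.6 kg.
Tool frame: the origin (TCP) lies at the very end of the fingers, on their centre line; the grasp point (between the pads) lies 19 mm behind it; z points along the fingers, y is the line along which they close (so a half turn about z gives the same grasp; the last joint's range is limited). The gripper opens to 92 mm and grips with 3 to 60 N. Pads are 20 mm wide; open, the fingers measure 128 mm over their backs; the gripper's body (75 mm by 189 mm) begins 69 mm behind the grasp point.
Start: joints at [-1.269, 0.468, -0.012, 1.603, 0.006, 1.071, -0.056], TCP at [0.22, 0.612, 0.215] pointing down, gripper open.
Joint ranges: [-2.53, 2.53], [-0.31, 2.02], [-1.57, 1.55], [0.28, 2.44], [-1.29, 4.43], [0.15, 1.84], [-2.92, 2.92]. Speed limits (rad/s): [2.57, 2.57, 3.14, 3.14, 3.14, 3.14, 3.14].

## Interface

Orientations are given as a rotation vector (axis times angle).
In Python, from rig import robot gives the robot as it stands.
- The arm moves only by the tool send_rows, never from a script. Its argument "motion" is a list of rows, each a list of 7 numbers: the shift along the tool's x, y, z in cm, then the turn, a rotation vector about the tool's x, y, z in rad, then the gripper command: -1 is fully open, 1 is shut, values between are in proportion. In form: [[x, y, z, wx, wy, wz, grip], ...]. A call has 1 to 8 rows; each row shifts and turns the commanded pose from where the row before left it, along the tool's axes as they then stand; what a row does not reach is not made up. A row lasts 1/10 s, in which the tool goes at most 50 mm and 8.59 degrees, less where a joint would pass 70% of its speed; a pose out of reach is approached as far as the arm can. A call with a gripper value outside its range is refused whole. The fingers move at their own pace and stop on an object; "force" is the grip in N (left out, the last holds). Time passes only in rows, so rows that do not move let the fingers close. It gives the time, the measured TCP pose, the force, the opening and the grip force at its end, in the units of the state.
- robot.sense(): the state, without advancing time (a new reading comes with each control period).
- robot.capture(name): name is "scene" or "top"; returns the picture (480x640x3 uint8, red, green, blue); there is no depth.
- robot.camera_params(name): a dict with "camera_matrix" (3x3 intrinsics, pixels), "cam_to_world" (4x4, takes a point from camera to world coordinates). Camera axes: x right, y up, looking along -z (the intrinsics and any distortion apply to the point x, -y, -z); pixel columns grow to the right and rows downward; lengths in m; the calibration is good to about 2 mm. A picture is of the moment at which its call begins. camera_params takes no time and is no camera call.
- robot.finish_job(): hands the job in; it is judged then, once.
Trained networks look in the newest picture that a camera, given by its name, has taken for a name from the list of things; names that differ only in an ending like _2 or _b are one class to them, and where a whole thing is asked for, a point or a joint stands for the part that bears it (a point fixed in the world has none). Each returns a list of dicts, best first, with "confidence" (0 to 1); they miss things now and then, are a little off and sometimes report something else, mostly with a low value. They report only what shows in the picture. A call takes as long as a camera call.
- robot.recognise(camera, label): "xy" ([column, row] in pixels, amid what is visible of it).
- robot.outline_of(camera, label): "region" (480x640 bool, what is visible of it) and "xy" ([column, row] in pixels, amid what is visible of it).
The state is a dict: "clock": time; "joints": joint angles; "qd": joint speeds; "tau": joint torques, N m; "eef_pos": TCP position; "tcp_rot": TCP orientation; "force": force on the tool from outside, world axes, zero at the start; "wrist_torque": the same for the moment, N m; "opening": finger opening in m; "grip_force": force on a finger pad.
Only numpy, scipy, OpenCV 4.12 (cv2) and the standard library are available. Lean on these libraries where they do the work, as an engineer would, in place of code of your own. Each camera call takes 0.05 s, during which the arm holds its last target. There are 200 camera calls.

## Task

The spice rack is missing its front rail: open the drawer of the tin chest, take out the long rail (not the short offcut), set it down in the notches at the rack's front corners with its ends flush with the rack's sides, and press it level and square back against both notch shoulders with a steady push of about 10 newtons. Finish like that, still holding and pushing it, because someone will then drive the screws: do not let go. Do not shove hard at any time, and leave the jars in the rack, the screwdriver and the dish of screws where they are.

Things in the scene. Friction and masses are not known exactly. Their poses are not given: they have to be found in the camera images.
- drawer (a joint): how far the chest's drawer is out: 0 m is shut, 0.17 m is fully open at its stop; it slides straight out along the chest's -x with about 1.5 N of friction and stays where it is left. It may start up to 20 mm ajar.
- drawer_handle (a point): centre of the drawer's brass handle, an 11 mm round bar, 100 mm long, level along the chest's y, its centre 42 mm in front of the drawer's face, on two thin posts 43 mm either side of the middle; 52 mm above the table, 33 mm below the front part of the chest's top. It travels with the drawer; its axes are the chest's.
- chest: grey tin chest fixed on the table: drawer case 240 (x) x 300 (y) x 85 mm high, a lidded tin on its top's rear half up to 206 mm (front 115 mm of the top free). Origin: centre of its underside, x from front to back; the drawer opens to -x. Drawer shut: inner space x = -0.104 to +0.098, 276 mm wide; floor 10 mm, front 81 mm, side walls 52 mm above the table.
- rail: the rack's front rail: a straight light wooden bar 20 (x) x 200 (y) x 28 mm high, about 75 g, a small screw hole near each end. It lies across the front half of the drawer, on its floor, roughly along the chest's y; an 80 mm offcut of the same stock lies behind it. Origin at the centre of its underside, y along its length; turned end for end it is the same.
- rack: light wooden spice rack 120 (x) x 200 (y) mm, fixed on a rubber mat, open front towards its -x. Origin: centre of its underside, x front to back, y to its left. Sides 14 mm thick, outer faces y = +-0.100; jar floor 18 mm, back 90 mm above the table. Each side's top front corner is notched: a ledge 42 mm above the table, 20 mm deep (x = -0.060 to -0.040), ending at a shoulder.
- seat (a point): where the centre of the rail's underside belongs when the rail is home in the notches: level with the ledges, midway between the sides, 10 mm in front of the shoulder faces; the rail is then flush with the sides at front, top and ends. Axes as the rack's; the push is along +x, the rail lies along y. The contact is hard: some 10 to 20 N per mm.
- shoulders: both notch shoulders of the rack together: upright faces at x = -0.040 of the rack, from 42 to 70 mm above the table. Origin and axes as the rack.
- shoulder_left: the shoulder of the rack's +y side: its upright face is 14 mm wide (y = +0.086 to +0.100) at x = -0.040; origin and axes as the rack.
- shoulder_right: the shoulder of the rack's -y side: its upright face is 14 mm wide (y = -0.100 to -0.086) at x = -0.040; origin and axes as the rack.
- jar_a: corked glass spice jar, 38 mm across, 88 mm high, standing at the back of the rack near its +y end; leave it. Origin at the centre of its underside.
- jar_b: the same kind of jar at the back of the rack near its -y end; leave it. Origin at the centre of its underside.
- driver: screwdriver with a wooden handle, 190 mm long, lying on the table in front; leave it.
- dish: small white dish of screws, 80 mm across, 26 mm high, standing on the table; leave it. Origin at the centre of its underside.

How it is judged:
On the way, in this order (a step that is already met when the one before it is completed fails the run):
1. the drawer is pulled open (at least 90 mm) (value of joint drawer above 0.09 m), for 0.2 s.
2. the rail is held by the fingers and lifted clear of the drawer (height (world z) of rail above 0.07 m and contact force between the fingers and rail above 1 N), for 0.2 s.
At the end, for the whole second after the job is handed in: Still held: rail at rest in both notches (3 mm front-back, 6 mm endways, 4 mm high, level 0.08 rad, square 0.035 rad of home), pressed on the two shoulders together with 5 to 18 N, at least 0.7 N on each, through the last second, fingers bearing on it with over 3 N (contact force between rail and shoulders between 5 and 18 N and contact force between rail and shoulder_left above 0.7 N and contact force between rail and shoulder_right above 0.7 N and contact force between the fingers and rail above 3 N and x of rail in the frame of seat between -0.003 and 0.003 m and y of rail in the frame of seat between -0.006 and 0.006 m and z of rail in the frame of seat between -0.003 and 0.004 m and angle between the y axis of rail and the y axis of rack, either way round below 0.035 rad and angle between rail's own z axis and vertical below 0.08 rad and linear speed of rail below 0.01 m/s); the arm keeps its last pose, push and grip.
It fails at once if the rail is shoved against the rack with more than 45 N (contact force between rail and rack above 45 N).
It fails at once if a jar in the rack is shifted by more than 20 mm or tipped (distance of any of jar_a, jar_b from where it was at the start of the episode above 0.02 m or angle between any of jar_a, jar_b's own z axis and vertical above 0.4 rad).
It fails at once if the screwdriver or the dish of screws is shifted by more than 30 mm (distance of any of driver, dish from where it was at the start of the episode above 0.03 m).
It also fails if it takes over 72 s, if anything falls off the work surface, if the arm or the gripper's body presses on something with over 40 N, if the wrist force passes 120 N, or if a joint passes its speed limit or range.

## Working session

There is one attempt and no reset: what is moved stays moved. The work goes in short steps, Python scripts to look and compute and a tool call to move; the robot and the scene stay as the last step left them, time stands still between calls to the robot, and variables do not carry over. Pictures are saved under pics/ and viewed, at most 10 in all, crops included, and the job is handed in when it is done.

Besides the shell and the picture viewer there is one more tool, called after "Emit:" by a JSON object that holds its "name" and its "arguments", one argument or row to a line. send_rows: Moves the arm, as the interface text tells. Its arguments: {"type":"object","properties":{"motion":{"type":"array","items":{"type":"array","items":{"type":"number"}}},"force":{"type":"number"}},"required":["motion"]}

```bash
mkdir -p pics; python3 - <<'E'
from rig import robot
import cv2,numpy as np
s=robot.sense();print({k:np.round(v,3) for k,v in s.items()})
for c in("scene","top"):
    im=robot.capture(c);cv2.imwrite(f"pics/{c}0.png",im[:,:,::-1])
    p=robot.camera_params(c);print(c,p)
    for l in("drawer_handle","chest","rail","rack","jar_a","driver","dish","shoulders"):
        r=robot.recognise(c,l);print(l,[(np.round(d["xy"]),round(d["confidence"],2)) for d in r][:3])
E
```

```text
{'clock': np.float64(0.0), 'joints': array([-1.269,  0.468, -0.012,  1.604,  0.006,  1.071, -0.056]), 'qd': array([-0.   , -0.001, -0.   , -0.001,  0.001, -0.001, -0.001]), 'tau': array([-1.0000e-03, -5.2057e+01, -1.3000e-02, -2.4375e+01, -5.7000e-02,
        1.7000e-02,  0.0000e+00]), 'eef_pos': array([0.22 , 0.611, 0.214]), 'tcp_rot': array([-5.390e-01, -3.095e+00,  3.000e-03]), 'force': array([-0.703, -0.39 ,  0.308]), 'wrist_torque': array([ 0.005, -0.03 , -0.042]), 'grip_force': np.float64(0.0), 'opening': np.float64(0.092)}
scene {'camera_matrix': array([[454.13621442,   0.        , 328.32046558],
       [  0.        , 454.13621442, 245.8245911 ],
       [  0.        ,   0.        ,   1.        ]]), 'cam_to_world': array([[ 0.83019827, -0.41531978,  0.3718606 ,  0.93822487],
       [ 0.55726656,  0.63622383, -0.53354776, -0.61716097],
       [-0.01499364,  0.65017591,  0.75963575,  0.85940675],
       [ 0.        ,  0.        ,  0.        ,  1.        ]])}
drawer_handle [(array([415., 180.]), 0.58)]
chest [(array([468., 194.]), 0.8)]
rail [(array([298., 359.]), 0.6)]
rack [(arr
[... 466 characters left out ...]
.        ,   1.        ]]), 'cam_to_world': array([[-0.01898704,  0.99752136, -0.06775415,  0.48018757],
       [-0.99979758, -0.01849193,  0.00792728, -0.08196891],
       [ 0.00665472,  0.06789095,  0.99767055,  1.16193996],
       [ 0.        ,  0.        ,  0.        ,  1.        ]])}
drawer_handle [(array([463., 207.]), 0.63), (array([143., 216.]), 0.6), (array([419., 215.]), 0.17)]
chest [(array([140., 159.]), 0.7)]
rail [(array([462., 205.]), 0.15)]
rack [(array([453., 198.]), 0.19)]
jar_a [(array([398., 187.]), 0.9), (array([454., 200.]), 0.6)]
driver []
dish [(array([377., 189.]), 0.7), (array([501., 295.]), 0.67)]
shoulders [(array([464., 204.]), 0.56), (array([466., 211.]), 0.45)]
```

View pics/top0.png

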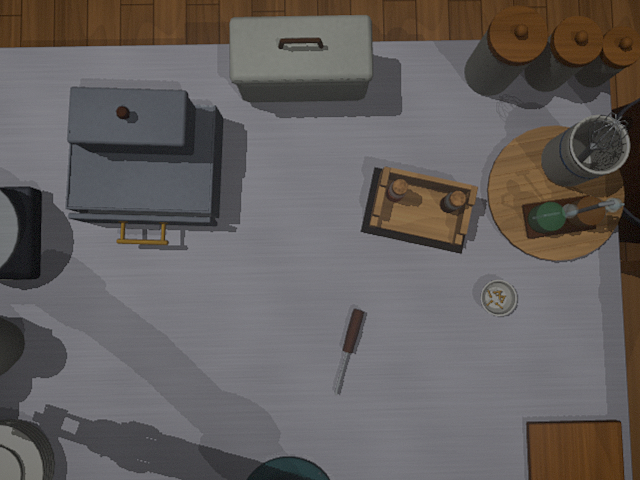

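View pics/scene0.png

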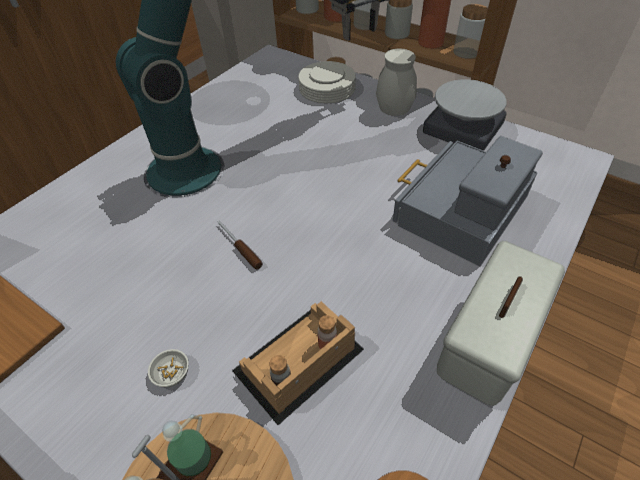

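The top view shows the chest (front and handle facing image bottom, handle ≈(143,234)), the rack at ≈(421,210) with jars at the back and open front to image bottom, driver ≈(350,350) and dish (500,298). I'll zoom in to get the corners.

```bash
cat > h.py <<'E'
from rig import robot
import cv2,numpy as np
def px2w(c,uv,z):
    p=robot.camera_params(c);K=p["camera_matrix"];T=p["cam_to_world"]
    d=np.linalg.inv(K)@[uv[0],uv[1],1];d=T[:3,:3]@(d*[1,-1,-1]);o=T[:3,3]
    return o+d*(z-o[2])/d[2]
def w2px(c,P):
    p=robot.camera_params(c);K=p["camera_matrix"];T=p["cam_to_world"]
    q=(np.atleast_2d(P)-T[:3,3])@T[:3,:3];q=q*[1,-1,-1];q=q@K.T
    return q[:,:2]/q[:,2:]
def crop(c,x,y,w,h,s,im):
    return cv2.resize(im[y:y+h,x:x+w],None,fx=s,fy=s,interpolation=cv2.INTER_CUBIC)
E
python3 - <<'E'
from h import *
im=cv2.imread("pics/top0.png")
im=cv2.convertScaleAbs(im,alpha=1.5)
a=crop("top",355,160,130,100,6,im)
b=crop("top",60,80,200,175,3.4,im)
for x in range(360,485,10): cv2.putText(a,str(x),((x-355)*6-10,10),0,.35,(255,255,0)); cv2.line(a,((x-355)*6,12),((x-355)*6,18),(255,255,0))
for y in range(170,260,10): cv2.putText(a,str(y),(0,(y-160)*6+4),0,.35,(255,255,0)); cv2.line(a,(26,(y-160)*6),(32,(y-160)*6),(255,255,0))
for x in range(60,260,20): cv2.putText(b,str(x),(int((x-60)*3.4)-10,10),0,.35,(0,255,255)); cv2.line(b,(int((x-60)*3.4),12),(int((x-60)*3.4),18),(0,255,255))
for y in range(100,255,20): cv2.putText(b,str(y),(0,int((y-80)*3.4)+4),0,.35,(0,255,255))
cv2.imwrite("pics/a.png",a);cv2.imwrite("pics/b.png",b)
E
```

```text
(no output)
```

View pics/a.png

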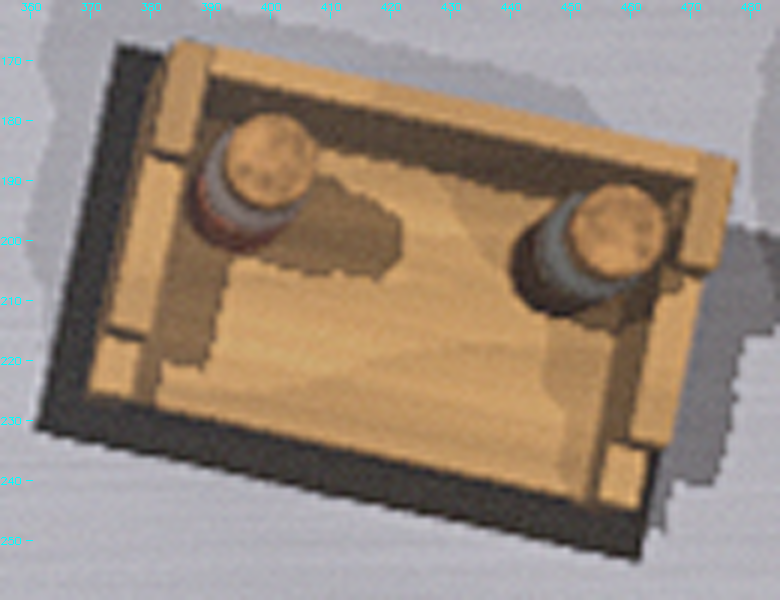

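View pics/b.png

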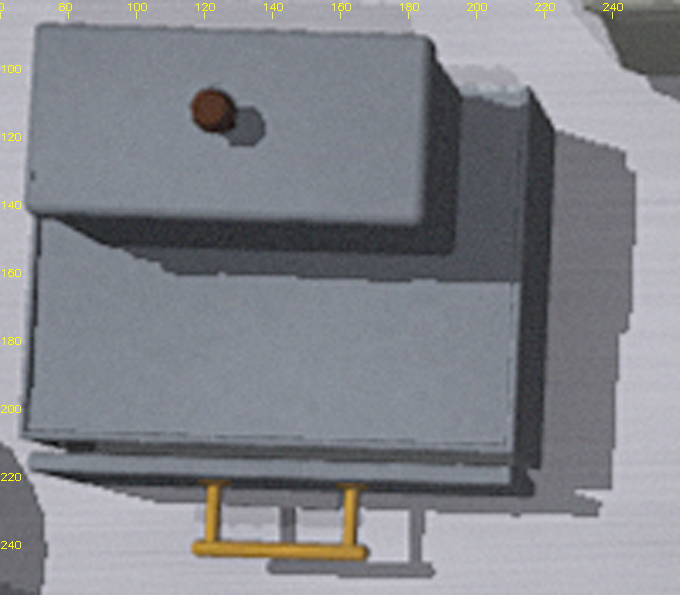

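The crops show the notches clearly: ledge corners ≈(370,225) and (462,244.5), shoulders ≈(373,214.5) and (466,235). The chest's front edge runs (66.5,208.5)–(210.6,213), the handle bar (117,241)–(168,242.6), and the drawer is slightly ajar.

```bash
python3 - <<'E'
from h import *
from scipy.optimize import least_squares
def fit(pts,x0):
    m=np.array([p[0] for p in pts]);L=np.array([p[1] for p in pts])
    def W(q):
        c,s=np.cos(q[2]),np.sin(q[2]);return np.c_[q[0]+c*L[:,0]-s*L[:,1],q[1]+s*L[:,0]+c*L[:,1],L[:,2]]
    r=least_squares(lambda q:(w2px("top",W(q))-m).ravel(),x0)
    print(np.round(r.x,4),np.round(r.fun.reshape(-1,2),1).tolist());return r.x
rack=[((370,225),(-.06,.1,.042)),((372.8,214.5),(-.04,.1,.07)),((379.2,216.3),(-.04,.086,.07)),((377.2,227),(-.06,.086,.042)),((462,244.5),(-.06,-.1,.042)),((454.5,242.8),(-.06,-.086,.042)),((457.8,232.8),(-.04,-.086,.07)),((466.3,234.7),(-.04,-.1,.07)),((384.7,166.3),(.06,.1,.09)),((478,186.7),(.06,-.1,.09))]
R=fit(rack,[.5,-.2,0])
c,s=np.cos(R[2]),np.sin(R[2]);print("seat",R[0]-.05*c,R[1]-.05*s,.042)
ch=[((66.5,208.5),(-.12,.15,.085)),((210.6,213.2),(-.12,-.15,.085)),((215,105.9),(.12,-.15,.085))]
fit(ch,[.6,.3,0])
for p in((116.8,241.2),(168.2,242.6),(142.5,241.9)):print(px2w("top",p,.052))
print("dish",px2w("top",(500,297),.02),"driver",px2w("top",(360,310),.01),px2w("top",(338,392),.01),px2w("top",(300,60),.1))
E
```

```text
[ 0.6368 -0.2999 -0.2301] [[-0.1, 0.2], [0.3, -0.0], [0.4, -0.4], [-0.9, -0.4], [-1.1, 0.2], [0.0, 0.5], [2.0, 0.2], [-0.0, -0.3], [-0.9, 0.2], [0.2, -0.1]]
seat 0.5880850108075603 -0.2884767967575993 0.042
[ 0.7512  0.2877 -0.06  ] [[-1.3, 1.1], [-0.3, 2.4], [1.7, -3.7]]
[0.57576649 0.35054497 0.052     ]
[0.57077288 0.24166009 0.052     ]
[0.57327028 0.29611539 0.052     ]
dish [ 0.44115523 -0.47057356  0.02      ] driver [ 0.41836716 -0.16550418  0.01      ] [ 0.24269489 -0.11365952  0.01      ] [ 0.94366832 -0.04604941  0.1       ]
```

```bash
cat >> h.py <<'E'
from scipy.spatial.transform import Rotation as Rn
import json
def plan(pos,yaw,n,grip,start=None):
    "rows from the measured (or given) pose to pos, tool down with tool y at world angle yaw"
    s=robot.sense();p,R=(s["eef_pos"],Rn.from_rotvec(s["tcp_rot"])) if start is None else start
    y=np.array([np.cos(yaw),np.sin(yaw),0]);z=np.array([0,0,-1.]);T=Rn.from_matrix(np.c_[np.cross(y,z),y,z])
    step=(R.inv()*T).as_rotvec()/n;d=(np.array(pos)-p)/n
    rows=[]
    for i in range(n):
        rows.append([round(float(v),2) for v in 100*R.inv().apply(d)]+[round(float(v),3) for v in step]+[grip]);R=R*Rn.from_rotvec(step)
    for i in range(0,n,8):print(json.dumps(rows[i:i+8]))
    return np.array(pos),T
E
python3 - <<'E'
from h import *
for p in((66.5,208.5),(210.6,213.2)):print(px2w("top",p,.085))
print("jug",px2w("scene",(397,113),0),"plates",px2w("scene",(327,100),0),"stove",px2w("scene",(450,140),0))
a=plan((.40,.42,.25),-.05+.6,8,-.35)
plan((.573,.296,.15),-.05,8,-.35,a)
E
```

```text
[0.64266439 0.44191326 0.085     ]
[0.62749768 0.14454867 0.085     ]
jug [0.38539985 0.59121964 0.        ] plates [0.14619464 0.53151711 0.        ] stove [5.92579174e-01 5.49660652e-01 1.11022302e-16]
[[-2.93, -1.49, -0.44, 0.0, 0.0, 0.084, -0.35], [-3.05, -1.24, -0.44, 0.0, 0.0, 0.084, -0.35], [-3.14, -0.98, -0.44, 0.0, 0.0, 0.084, -0.35], [-3.21, -0.71, -0.44, 0.0, 0.0, 0.084, -0.35], [-3.26, -0.44, -0.44, 0.0, 0.0, 0.084, -0.35], [-3.29, -0.16, -0.44, 0.0, 0.0, 0.084, -0.35], [-3.29, 0.12, -0.44, 0.0, 0.0, 0.084, -0.35], [-3.27, 0.39, -0.44, 0.0, 0.0, 0.084, -0.35]]
[[-2.45, 1.03, 1.25, 0.0, 0.0, 0.075, -0.35], [-2.37, 1.21, 1.25, 0.0, 0.0, 0.075, -0.35], [-2.27, 1.39, 1.25, 0.0, 0.0, 0.075, -0.35], [-2.16, 1.55, 1.25, 0.0, 0.0, 0.075, -0.35], [-2.04, 1.71, 1.25, 0.0, 0.0, 0.075, -0.35], [-1.9, 1.86, 1.25, 0.0, 0.0, 0.075, -0.35], [-1.76, 2.0, 1.25, 0.0, 0.0, 0.075, -0.35], [-1.6, 2.12, 1.25, 0.0, 0.0, 0.075, -0.35]]
```

```bash
python3 - <<'E'
from h import *
a=plan((.24,.48,.28),1.0,4,.35)
b=plan((.38,.39,.26),.55,4,.35,a)
plan((.573,.296,.13),-.05,8,.35,b)
E
```

```text
[[-1.59, -2.93, -1.63, 0.0, 0.0, 0.056, 0.35], [-1.75, -2.83, -1.63, 0.0, 0.0, 0.056, 0.35], [-1.91, -2.73, -1.63, 0.0, 0.0, 0.056, 0.35], [-2.06, -2.62, -1.63, 0.0, 0.0, 0.056, 0.35]]
[[-4.16, -0.0, 0.5, 0.0, 0.0, 0.112, 0.35], [-4.13, 0.46, 0.5, 0.0, 0.0, 0.112, 0.35], [-4.06, 0.93, 0.5, 0.0, 0.0, 0.112, 0.35], [-3.93, 1.38, 0.5, 0.0, 0.0, 0.112, 0.35]]
[[-2.26, 1.44, 1.63, 0.0, 0.0, 0.075, 0.35], [-2.15, 1.61, 1.62, 0.0, 0.0, 0.075, 0.35], [-2.02, 1.76, 1.63, 0.0, 0.0, 0.075, 0.35], [-1.88, 1.91, 1.62, 0.0, 0.0, 0.075, 0.35], [-1.74, 2.05, 1.62, 0.0, 0.0, 0.075, 0.35], [-1.58, 2.17, 1.63, 0.0, 0.0, 0.075, 0.35], [-1.41, 2.28, 1.62, 0.0, 0.0, 0.075, 0.35], [-1.23, 2.38, 1.62, 0.0, 0.0, 0.075, 0.35]]
```

Emit:
{"name": "send_rows", "arguments": {
  "motion": [
    [-1.6, -2.9, -1.6, 0, 0, 0.056, 0.35],
    [-1.75, -2.8, -1.6, 0, 0, 0.056, 0.35],
    [-1.9, -2.7, -1.6, 0, 0, 0.056, 0.35],
    [-2.1, -2.6, -1.6, 0, 0, 0.056, 0.35],
    [-4.2, 0, 0.5, 0, 0, 0.112, 0.35],
    [-4.1, 0.5, 0.5, 0, 0, 0.112, 0.35],
    [-4.1, 0.9, 0.5, 0, 0, 0.112, 0.35],
    [-3.9, 1.4, 0.5, 0, 0, 0.112, 0.35]
  ]
}}

```text
clock: 1.7
eef_pos: [0.3828, 0.3904, 0.2589]
tcp_rot: [1.535, 2.741, 0.002]
force: [-0.1, -0.5, 0.7]
opening: 0.0312
grip_force: 0.0
```

Emit:
{"name": "send_rows", "arguments": {
  "motion": [
    [-2.3, 1.4, 1.6, 0, 0, 0.075, 0.35],
    [-2.1, 1.6, 1.6, 0, 0, 0.075, 0.35],
    [-2.0, 1.8, 1.6, 0, 0, 0.075, 0.35],
    [-1.9, 1.9, 1.6, 0, 0, 0.075, 0.35],
    [-1.7, 2.0, 1.6, 0, 0, 0.075, 0.35],
    [-1.6, 2.2, 1.6, 0, 0, 0.075, 0.35],
    [-1.4, 2.3, 1.6, 0, 0, 0.075, 0.35],
    [-1.2, 2.4, 1.6, 0, 0, 0.075, 0.35]
  ]
}}

```text
clock: 2.5
eef_pos: [0.5757, 0.2983, 0.13]
tcp_rot: [-2.275, -2.166, -0.0]
force: [0.6, -0.4, 0.9]
opening: 0.0299
grip_force: 0.0
```

```bash
python3 - <<'E'
from h import *
s=robot.sense();print({k:np.round(v,3).tolist() for k,v in s.items()});print(Rn.from_rotvec(s["tcp_rot"]).as_matrix().round(3))
plan((.573,.296,.036),-.05,8,.35)
E
```

```text
{'clock': 2.5, 'joints': [-0.787, 0.568, 0.358, 1.695, -0.239, 0.921, -0.385], 'qd': [0.306, 0.467, 0.132, -0.313, -0.28, -0.092, -0.216], 'tau': [-0.91, -55.187, 5.325, -20.153, 0.285, 0.113, 0.241], 'eef_pos': [0.576, 0.298, 0.13], 'tcp_rot': [-2.275, -2.166, -0.0], 'force': [0.574, -0.431, 0.948], 'wrist_torque': [-0.032, 0.025, -0.02], 'grip_force': 0.0, 'opening': 0.03}
[[ 0.049  0.999  0.   ]
 [ 0.999 -0.049  0.   ]
 [ 0.     0.    -1.   ]]
[[-0.03, -0.03, 1.18, 0.0, -0.0, 0.0, 0.35], [-0.03, -0.03, 1.18, 0.0, -0.0, 0.0, 0.35], [-0.03, -0.03, 1.18, 0.0, -0.0, 0.0, 0.35], [-0.03, -0.03, 1.18, 0.0, -0.0, 0.0, 0.35], [-0.03, -0.03, 1.18, 0.0, -0.0, 0.0, 0.35], [-0.03, -0.03, 1.18, 0.0, -0.0, 0.0, 0.35], [-0.03, -0.03, 1.18, 0.0, -0.0, 0.0, 0.35], [-0.03, -0.03, 1.18, 0.0, -0.0, 0.0, 0.35]]
```

Emit:
{"name": "send_rows", "arguments": {
  "motion": [
    [-0.1, -0.1, 1.2, 0, 0, 0, 0.35],
    [-0.1, -0.1, 1.2, 0, 0, 0, 0.35],
    [0, 0, 1.2, 0, 0, 0, 0.35],
    [0, 0, 1.2, 0, 0, 0, 0.35],
    [0, 0, 1.2, 0, 0, 0, 0.35],
    [0, 0, 1.2, 0, 0, 0, 0.35],
    [0, 0, 1.2, 0, 0, 0, 0.35],
    [0, 0, 1.0, 0, 0, 0, 0.35]
  ]
}}

```text
clock: 3.3
eef_pos: [0.5724, 0.2968, 0.0354]
tcp_rot: [-2.272, -2.17, 0.001]
force: [0.3, 0.3, -1.0]
opening: 0.0297
grip_force: 0.0
```

Emit:
{"name": "send_rows", "arguments": {
  "motion": [
    [0, 0, 0, 0, 0, 0, 1],
    [0, 0, 0, 0, 0, 0, 1],
    [0, 0, 0, 0, 0, 0, 1],
    [0, 0, 0, 0, 0, 0, 1],
    [0, 0, 0, 0, 0, 0, 1]
  ],
  "force": 15
}}

```text
clock: 3.8
eef_pos: [0.5732, 0.2968, 0.037]
tcp_rot: [2.272, 2.169, 0.002]
force: [1.9, -0.3, -2.3]
opening: 0.0103
grip_force: 15.0
```

Gripped an 11 mm bar. Pull.

Emit:
{"name": "send_rows", "arguments": {
  "motion": [
    [0, -1.0, 0, 0, 0, 0, 1],
    [0, -1.9, 0, 0, 0, 0, 1],
    [0, -2, 0, 0, 0, 0, 1],
    [0, -2, 0, 0, 0, 0, 1],
    [0, -2, 0, 0, 0, 0, 1],
    [0, -2, 0, 0, 0, 0, 1],
    [0, -2, 0, 0, 0, 0, 1],
    [0, -0.8, 0, 0, 0, 0, 1]
  ]
}}

```text
clock: 4.6
eef_pos: [0.4337, 0.3036, 0.037]
tcp_rot: [-2.269, -2.171, 0.001]
force: [1.7, 0.8, -4.3]
opening: 0.0104
grip_force: 15.0
```

Emit:
{"name": "send_rows", "arguments": {
  "motion": [
    [0, 0, 0, 0, 0, 0, 1],
    [0, 0, 0, 0, 0, 0, 1],
    [0, 0, 0, 0, 0, 0, 0.35],
    [0, 0, 0, 0, 0, 0, 0.35],
    [0, 0, -2, 0, 0, 0, 0.35],
    [0, 0, -4, 0, 0, 0, 0.35],
    [0, 0, -4, 0, 0, 0, 0.35],
    [0, 0, -4, 0, 0, 0, 0.35]
  ]
}}

```text
clock: 5.4
eef_pos: [0.4363, 0.3023, 0.1779]
tcp_rot: [2.273, 2.168, -0.001]
force: [1.0, 0.7, 0.3]
opening: 0.0299
grip_force: 0.0
```

```bash
python3 - <<'E'
from h import *
s=robot.sense();print(s["eef_pos"].round(3),s["clock"])
im=robot.capture("top")[:,:,::-1]
for l in("rail","drawer_handle"):
    for r in robot.outline_of("top",l)[:3]:
        print(l,r["xy"],r["confidence"],cv2.minAreaRect(np.argwhere(r["region"])[:,::-1].astype(np.float32)))
im=cv2.convertScaleAbs(im,alpha=1.5)
b=crop("top",55,180,195,150,4,im)
for x in range(60,250,20): cv2.putText(b,str(x),((x-55)*4-10,10),0,.35,(0,0,255)); cv2.line(b,((x-55)*4,12),((x-55)*4,18),(0,0,255))
for y in range(190,330,10): cv2.putText(b,str(y),(0,(y-180)*4+4),0,.35,(0,0,255))
cv2.imwrite("pics/c.png",b)
E
```

```text
[0.436 0.302 0.178] 5.4
rail [141.3, 244.2] 0.58 ((144.54208374023438, 245.14871215820312), (95.02091979980469, 10.815388679504395), 1.3019527196884155)
rail [153.4, 247.9] 0.24 ((139.68106079101562, 259.84356689453125), (148.11241149902344, 98.42801666259766), 1.6846843957901)
drawer_handle [151.5, 249.1] 0.93 ((139.65374755859375, 259.94647216796875), (150.08189392089844, 98.62525177001953), 1.6602822542190552)
```

View pics/c.png

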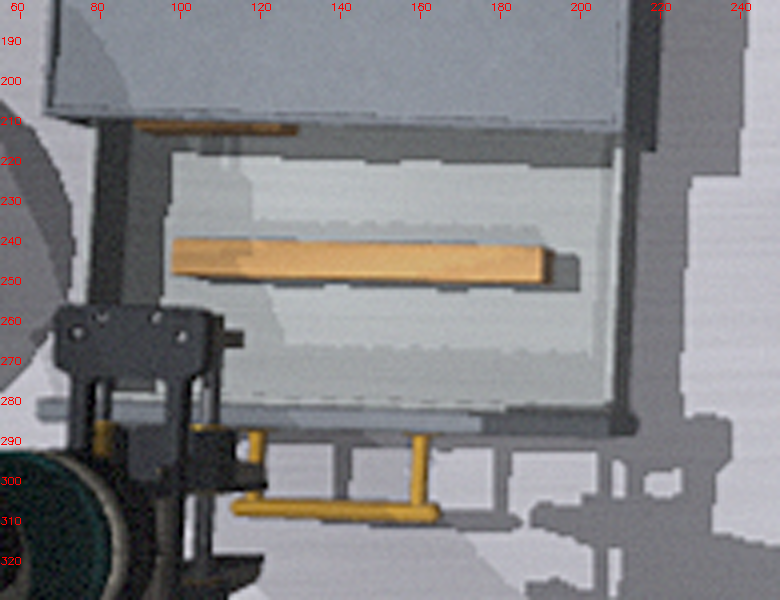

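Drawer open; the rail lies across it with its top spanning ≈(98,244) to (191,246), offcut behind at (105,211) under the case edge.

```bash
python3 - <<'E'
from h import *
a,b=px2w("top",(98,244),.038),px2w("top",(191.2,245.8),.038);print(a,b,np.linalg.norm(a-b),(a+b)/2)
for v in(238.5,242.8,247.5):print(px2w("top",(144.6,v+2.2),.038)[0])
m=(a+b)/2;d=a-b;yaw=np.arctan2(-d[0],d[1]);print("yaw",yaw)
print("front wall inner", px2w("top",(160,280),.081))
st=plan((m[0],m[1],.13),yaw,5,.0);plan((m[0],m[1],.015),yaw,8,.0,st)
E
```

```text
[0.57168017 0.39622832 0.038     ] [0.56410095 0.19638029 0.038     ] 0.19999169935553424 [0.56789056 0.2963043  0.038     ]
0.5769500659065264
0.5676768253149004
0.5575527938525975
yaw -0.037906772993905005
front wall inner [0.49150673 0.24994484 0.081     ]
[[-0.03, 2.6, 1.0, 0.001, -0.001, -0.002, 0.0], [-0.04, 2.6, 0.99, 0.001, -0.001, -0.002, 0.0], [-0.04, 2.6, 0.99, 0.001, -0.001, -0.002, 0.0], [-0.04, 2.6, 0.99, 0.001, -0.001, -0.002, 0.0], [-0.05, 2.6, 0.99, 0.001, -0.001, -0.002, 0.0]]
[[0.0, 0.0, 1.44, 0.0, 0.0, 0.0, 0.0], [0.0, 0.0, 1.44, 0.0, 0.0, 0.0, 0.0], [0.0, 0.0, 1.44, 0.0, 0.0, 0.0, 0.0], [0.0, 0.0, 1.44, 0.0, 0.0, 0.0, 0.0], [0.0, 0.0, 1.44, 0.0, 0.0, 0.0, 0.0], [0.0, 0.0, 1.44, 0.0, 0.0, 0.0, 0.0], [0.0, 0.0, 1.44, 0.0, 0.0, 0.0, 0.0], [0.0, 0.0, 1.44, 0.0, 0.0, 0.0, 0.0]]
```

Emit:
{"name": "send_rows", "arguments": {
  "motion": [
    [0, 2.6, 1, 0, 0, -0.002, 0],
    [0, 2.6, 1, 0, 0, -0.002, 0],
    [0, 2.6, 1, 0, 0, -0.002, 0],
    [-0.1, 2.6, 1, 0, 0, -0.002, 0],
    [-0.1, 2.6, 1, 0, 0, -0.002, 0],
    [0, 0.1, 1.4, 0, 0, 0, 0],
    [0, 0, 1.4, 0, 0, 0, 0],
    [0, 0, 1.4, 0, 0, 0, 0]
  ]
}}

```text
clock: 6.35
eef_pos: [0.565, 0.2954, 0.0824]
tcp_rot: [-2.26, -2.181, 0.004]
force: [-0.0, 0.4, -1.0]
opening: 0.0461
grip_force: 0.0
```

```bash
python3 - <<'E'
from h import *
plan((.568,.2963,.016),-.038,6,.0)
E
```

```text
[[0.02, 0.05, 1.11, -0.0, 0.0, 0.0, 0.0], [0.02, 0.05, 1.11, -0.0, 0.0, 0.0, 0.0], [0.02, 0.05, 1.11, -0.0, 0.0, 0.0, 0.0], [0.02, 0.05, 1.11, -0.0, 0.0, 0.0, 0.0], [0.02, 0.05, 1.11, -0.0, 0.0, 0.0, 0.0], [0.02, 0.05, 1.11, -0.0, 0.0, 0.0, 0.0]]
```

Emit:
{"name": "send_rows", "arguments": {
  "motion": [
    [0, 0, 1.1, 0, 0, 0, 0],
    [0, 0.1, 1.1, 0, 0, 0, 0],
    [0, 0.1, 1.1, 0, 0, 0, 0],
    [0, 0, 1.1, 0, 0, 0, 0],
    [0, 0, 1.1, 0, 0, 0, 0],
    [0, 0, 0.9, 0, 0, 0, 0],
    [0, 0, 0, 0, 0, 0, 0]
  ]
}}

```text
clock: 7.05
eef_pos: [0.5677, 0.295, 0.0191]
tcp_rot: [-2.261, -2.181, 0.004]
force: [0.1, 0.6, -0.5]
opening: 0.0464
grip_force: 0.0
```

Emit:
{"name": "send_rows", "arguments": {
  "motion": [
    [0, 0, 0, 0, 0, 0, 1],
    [0, 0, 0, 0, 0, 0, 1],
    [0, 0, 0, 0, 0, 0, 1],
    [0, 0, 0, 0, 0, 0, 1],
    [0, 0, 0, 0, 0, 0, 1],
    [0, 0, 0, 0, 0, 0, 1]
  ],
  "force": 25
}}

```text
clock: 7.65
eef_pos: [0.5689, 0.2957, 0.0211]
tcp_rot: [2.261, 2.181, 0.001]
force: [-1.4, 1.0, 3.0]
opening: 0.0196
grip_force: 25.0
```

The grip sits a bit high on the rail; I'll regrip 6 mm lower.

Emit:
{"name": "send_rows", "arguments": {
  "motion": [
    [0, 0, 0, 0, 0, 0, 0.4],
    [0, 0, 0, 0, 0, 0, 0.4],
    [0, 0, 0.3, 0, 0, 0, 0.4],
    [0, 0, 0.4, 0, 0, 0, 0.4],
    [0, 0, 0, 0, 0, 0, 0.4]
  ]
}}

```text
clock: 8.15
eef_pos: [0.568, 0.2952, 0.0127]
tcp_rot: [-2.261, -2.181, 0.002]
force: [0.9, 0.1, 0.1]
opening: 0.0274
grip_force: 0.0
```

Emit:
{"name": "send_rows", "arguments": {
  "motion": [
    [0, 0, 0, 0, 0, 0, 1],
    [0, 0, 0, 0, 0, 0, 1],
    [0, 0, 0, 0, 0, 0, 1],
    [0, 0, 0, 0, 0, 0, 1],
    [0, 0, 0, 0, 0, 0, 1]
  ],
  "force": 30
}}

```text
clock: 8.65
eef_pos: [0.5686, 0.2955, 0.0136]
tcp_rot: [2.261, 2.181, 0.0]
force: [-0.5, 0.2, -1.9]
opening: 0.0196
grip_force: 30.0
```

Emit:
{"name": "send_rows", "arguments": {
  "motion": [
    [0, 0, -1, 0, 0, 0, 1],
    [0, 0, -2, 0, 0, 0, 1],
    [0, 0, -2.5, 0, 0, 0, 1],
    [0, 0, -2.5, 0, 0, 0, 1],
    [0, 0, -2.5, 0, 0, 0, 1],
    [0, 0, -2.5, 0, 0, 0, 1],
    [0, 0, -2, 0, 0, 0, 1],
    [0, 0, 0, 0, 0, 0, 1]
  ]
}}

```text
clock: 9.45
eef_pos: [0.5705, 0.2964, 0.1674]
tcp_rot: [2.261, 2.18, 0.01]
force: [0.3, 0.6, -1.1]
opening: 0.0198
grip_force: 30.0
```

```bash
python3 - <<'E'
from h import *
s=robot.sense();print(s["eef_pos"].round(4),s["force"].round(1),s["opening"])
u=np.array([np.cos(-.23),np.sin(-.23)])
t=np.array([.588,-.2885])-u*.015
print(t)
plan((t[0],t[1],.13),-.23,20,1)
E
```

```text
[0.5705 0.2964 0.1674] [ 0.3  0.6 -1.1] 0.019760435960582703
[ 0.573395   -0.28508034]
[[-2.91, 0.12, 0.18, 0.0, -0.0, 0.01, 1], [-2.9, 0.15, 0.18, 0.0, -0.0, 0.01, 1], [-2.9, 0.18, 0.18, 0.0, -0.0, 0.01, 1], [-2.9, 0.2, 0.18, 0.0, -0.0, 0.01, 1], [-2.9, 0.23, 0.18, 0.0, -0.0, 0.01, 1], [-2.9, 0.26, 0.18, 0.0, -0.0, 0.01, 1], [-2.89, 0.29, 0.18, 0.0, -0.0, 0.01, 1], [-2.89, 0.32, 0.18, 0.0, -0.0, 0.01, 1]]
[[-2.89, 0.34, 0.18, 0.0, -0.0, 0.01, 1], [-2.88, 0.37, 0.18, 0.0, -0.0, 0.01, 1], [-2.88, 0.4, 0.18, 0.0, -0.0, 0.01, 1], [-2.88, 0.43, 0.18, 0.0, -0.0, 0.01, 1], [-2.87, 0.46, 0.18, 0.0, -0.0, 0.01, 1], [-2.87, 0.48, 0.18, 0.0, -0.0, 0.01, 1], [-2.86, 0.51, 0.18, 0.0, -0.0, 0.01, 1], [-2.86, 0.54, 0.18, 0.0, -0.0, 0.01, 1]]
[[-2.85, 0.57, 0.19, 0.0, -0.0, 0.01, 1], [-2.85, 0.59, 0.19, 0.0, -0.0, 0.01, 1], [-2.84, 0.62, 0.19, 0.0, -0.0, 0.01, 1], [-2.83, 0.65, 0.19, 0.0, -0.0, 0.01, 1]]
```

Emit:
{"name": "send_rows", "arguments": {
  "motion": [
    [-1.5, 0.1, 0, 0, 0, 0.01, 1],
    [-2.9, 0.15, 0, 0, 0, 0.01, 1],
    [-2.9, 0.2, 0, 0, 0, 0.01, 1],
    [-2.9, 0.2, 0, 0, 0, 0.01, 1],
    [-2.9, 0.2, 0, 0, 0, 0.01, 1],
    [-2.9, 0.3, 0, 0, 0, 0.01, 1],
    [-2.9, 0.3, 0, 0, 0, 0.01, 1],
    [-2.9, 0.3, 0, 0, 0, 0.01, 1]
  ]
}}

```text
clock: 10.25
eef_pos: [0.5686, 0.0741, 0.1621]
tcp_rot: [-2.348, -2.086, 0.004]
force: [-0.5, 1.0, -0.5]
opening: 0.0197
grip_force: 30.0
```

Emit:
{"name": "send_rows", "arguments": {
  "motion": [
    [-2.9, 0.3, 0, 0, 0, 0.01, 1],
    [-2.9, 0.4, 0, 0, 0, 0.01, 1],
    [-2.9, 0.4, 0, 0, 0, 0.01, 1],
    [-2.9, 0.4, 0, 0, 0, 0.01, 1],
    [-2.9, 0.5, 0, 0, 0, 0.01, 1],
    [-2.9, 0.5, 0, 0, 0, 0.01, 1],
    [-2.9, 0.5, 0, 0, 0, 0.01, 1],
    [-2.9, 0.5, 0, 0, 0, 0.01, 1]
  ]
}}

```text
clock: 11.05
eef_pos: [0.5677, -0.1599, 0.162]
tcp_rot: [-2.429, -1.99, 0.004]
force: [0.5, 0.5, -1.0]
opening: 0.0199
grip_force: 30.0
```

```bash
python3 - <<'E'
from h import *
s=robot.sense();print(s["eef_pos"].round(4),s["force"].round(1),s["opening"])
plan((.5734,-.2851,.13),-.23,7,1)
E
```

```text
[ 0.5677 -0.1599  0.162 ] [ 0.5  0.5 -1. ] 0.019876414014282872
[[-1.74, 0.43, 0.46, -0.0, 0.0, 0.005, 1], [-1.73, 0.44, 0.46, -0.0, 0.0, 0.005, 1], [-1.73, 0.45, 0.46, -0.0, 0.0, 0.005, 1], [-1.73, 0.46, 0.46, -0.0, 0.0, 0.005, 1], [-1.73, 0.46, 0.46, -0.0, 0.0, 0.005, 1], [-1.73, 0.47, 0.46, -0.0, 0.0, 0.005, 1], [-1.72, 0.48, 0.46, -0.0, 0.0, 0.005, 1]]
```

Emit:
{"name": "send_rows", "arguments": {
  "motion": [
    [-1.7, 0.4, 0.4, 0, 0, 0.005, 1],
    [-1.7, 0.4, 0.5, 0, 0, 0.005, 1],
    [-1.7, 0.5, 0.5, 0, 0, 0.005, 1],
    [-1.7, 0.5, 0.5, 0, 0, 0.005, 1],
    [-1.7, 0.5, 0.4, 0, 0, 0.005, 1],
    [-1.7, 0.5, 0.4, 0, 0, 0.005, 1],
    [-1.6, 0.4, 0.4, 0, 0, 0.005, 1],
    [0, 0, 0, 0, 0, 0, 1]
  ]
}}

```text
clock: 11.85
eef_pos: [0.5739, -0.2833, 0.1311]
tcp_rot: [-2.467, -1.944, 0.005]
force: [-0.2, 0.5, -1.0]
opening: 0.0199
grip_force: 30.0
```

```bash
python3 - <<'E'
from h import *
s=robot.sense();print(s["eef_pos"].round(4),s["force"].round(1),s["opening"])
a=cv2.convertScaleAbs(robot.capture("top")[:,:,::-1],alpha=1.5)
b=cv2.convertScaleAbs(robot.capture("scene")[:,:,::-1],alpha=1.5)
a=crop("top",345,150,150,120,5,a);b=crop("scene",220,270,160,150,5,b)
for x in range(350,490,10): cv2.putText(a,str(x),((x-345)*5-10,10),0,.35,(0,0,255)); cv2.line(a,((x-345)*5,12),((x-345)*5,18),(0,0,255))
for y in range(160,270,10): cv2.putText(a,str(y),(0,(y-150)*5+4),0,.35,(0,0,255))
cv2.imwrite("pics/d.png",a);cv2.imwrite("pics/e.png",cv2.resize(b,(640,600)))
E
```

```text
[ 0.5739 -0.2833  0.1311] [-0.2  0.5 -1. ] 0.01985901188129205
```

View pics/d.png

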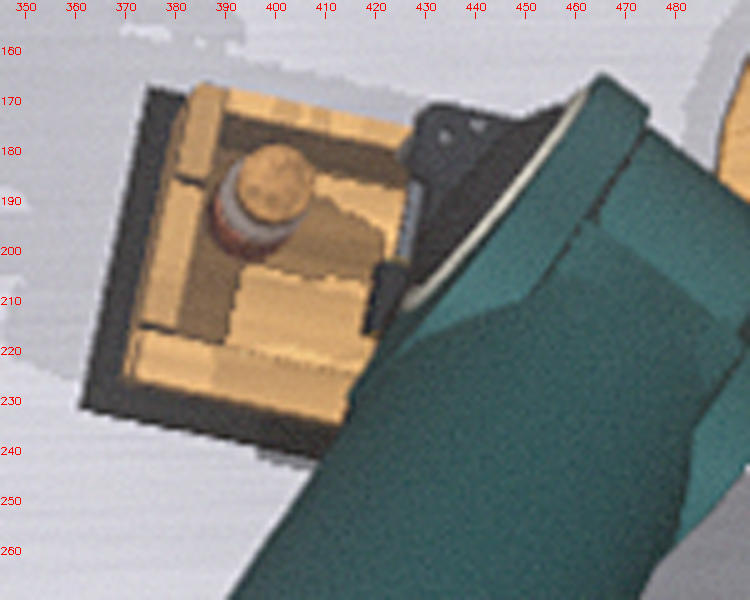

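The rail is above the rack, level with its yaw; its left end is visible at ≈(371.5,220.5), the rest hidden by the arm.

```bash
python3 - <<'E'
from h import *
R=np.array([.6368,-.2999]);c,s_=np.cos(-.2301),np.sin(-.2301)
s=robot.sense();p=s["eef_pos"];M=Rn.from_rotvec(s["tcp_rot"]).as_matrix();print("toolz",M[:,2].round(4),"yaw",np.arctan2(M[1,1],M[0,1]))
def loc(q):d=np.array(q[:2])-R;return (c*d[0]+s_*d[1],-s_*d[0]+c*d[1])
print("tcp in rack",loc(p))
for q in((371.8,215.4),(370,225.6)):print(loc(px2w("top",q,.1555)))
E
```

```text
toolz [-1.5e-03  8.0e-04 -1.0e+00] yaw -0.23225750356127767
tcp in rack (np.float64(-0.06427158426236568), np.float64(0.005331484804432884))
(np.float64(-0.05498627592386002), np.float64(0.10809178246995378))
(np.float64(-0.07516851737315874), np.float64(0.10745496940400479))
```

View pics/e.png

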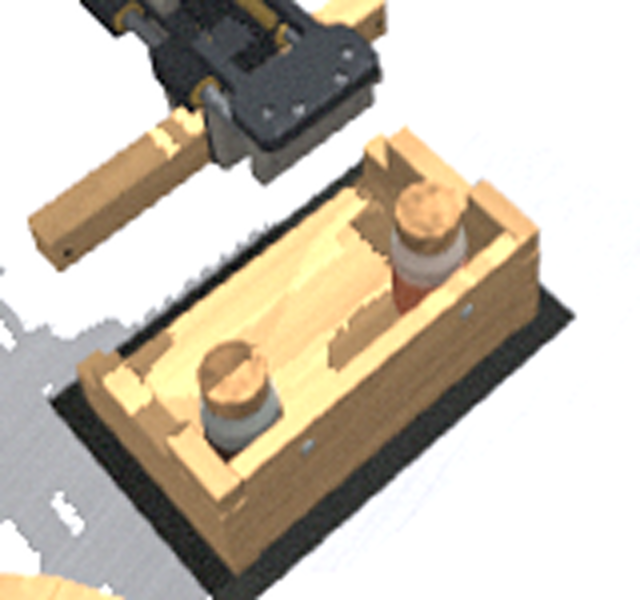

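Emit:
{"name": "send_rows", "arguments": {
  "motion": [
    [-0.3, 0, 1, 0, 0, 0, 1],
    [-0.35, 0, 1.2, 0, 0, 0, 1],
    [0, 0, 1.2, 0, 0, 0, 1],
    [0, 0, 1.2, 0, 0, 0, 1],
    [0, 0, 1.2, 0, 0, 0, 1],
    [0, 0, 1.2, 0, 0, 0, 1],
    [0, 0, 0.8, 0, 0, 0, 1],
    [0, 0, 0, 0, 0, 0, 1]
  ]
}}

```text
clock: 12.75
eef_pos: [0.574, -0.2858, 0.053]
tcp_rot: [-2.461, -1.949, 0.002]
force: [0.5, 0.2, -0.1]
opening: 0.0196
grip_force: 30.0
```

```bash
cat > rk.py <<'E'
from h import *
R=np.array([.6368,-.2999]);c,s_=np.cos(-.2301),np.sin(-.2301)
def loc(q):d=np.array(q[:2])-R;return np.round((c*d[0]+s_*d[1],-s_*d[0]+c*d[1]),4)
s=robot.sense();p=s["eef_pos"];M=Rn.from_rotvec(s["tcp_rot"]).as_matrix()
f=s["force"];print("t",s["clock"],"tcp",p.round(4),"toolz",M[:,2].round(4),"yaw",round(np.arctan2(M[1,1],M[0,1]),4),"rack",loc(p),"F rack",round(c*f[0]+s_*f[1],1),round(-s_*f[0]+c*f[1],1),round(f[2],1),"T",s["wrist_torque"].round(2))
E
python3 - <<'E'
from rk import *
a=cv2.convertScaleAbs(robot.capture("top")[:,:,::-1],alpha=1.5)
b=cv2.convertScaleAbs(robot.capture("scene")[:,:,::-1],alpha=1.1)
cv2.imwrite("pics/raw_t.png",a)
A=crop("top",360,190,60,60,8,a);B=crop("scene",225,280,140,140,4,b)[:480,:]
for x in range(360,420,5): cv2.putText(A,str(x),((x-360)*8-10,10),0,.35,(0,0,255)); cv2.line(A,((x-360)*8,12),((x-360)*8,18),(0,0,255))
for y in range(195,250,5): cv2.putText(A,str(y),(0,(y-190)*8+4),0,.35,(0,0,255))
cv2.imwrite("pics/f.png",cv2.resize(np.hstack([A,B[:, :320*2]]),(800,369)) if 0 else np.hstack([A,cv2.resize(B,(320,274))[:274] if 0 else cv2.resize(B,(320,480))]))
E
```

```text
t 12.75 tcp [ 0.574  -0.2858  0.053 ] toolz [-2.3e-03  9.0e-04 -1.0e+00] yaw -0.2311 rack [-0.0644 -0.0006] F rack 0.5 0.3 -0.1 T [-0.05  0.15 -0.04]
```

View pics/f.png

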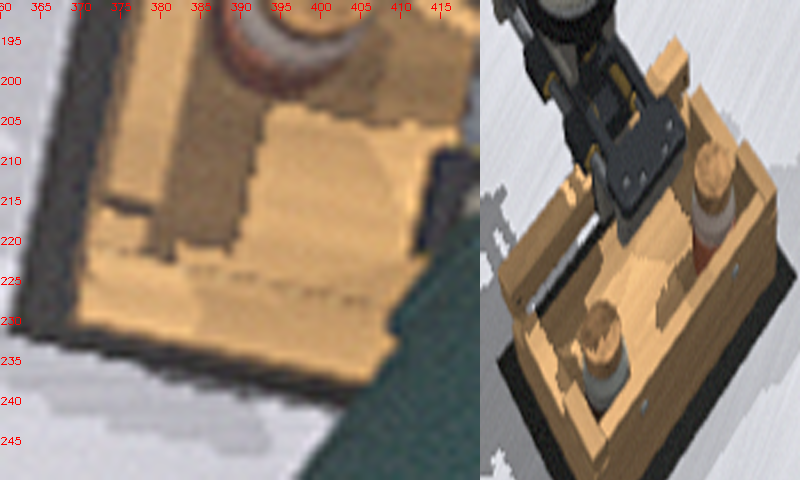

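Rail just over the ledges: its left end rear corner is at ≈(371.6,220.8), front ≈(369.6,230), about 6 px in front of the shoulder.

```bash
python3 - <<'E'
from rk import *
for q in((371.6,220.8),(369.6,230)):print(loc(px2w("top",q,.0775)))
E
```

```text
t 12.85 tcp [ 0.575  -0.2865  0.0546] toolz [ 1.e-04 -2.e-04 -1.e+00] yaw -0.2311 rack [-0.0633 -0.001 ] F rack 0.5 -0.9 -0.5 T [-0.09  0.11 -0.  ]
[-0.0548  0.1009]
[-0.0745  0.101 ]
```

Emit:
{"name": "send_rows", "arguments": {
  "motion": [
    [0, 0, 0.2, 0, 0, 0, 1],
    [0, 0, 0.2, 0, 0, 0, 1],
    [0, 0, 0.1, 0, 0, 0, 1],
    [0, 0, 0, 0, 0, 0, 1],
    [0, 0, 0, 0, 0, 0, 1]
  ]
}}

```text
clock: 13.35
eef_pos: [0.5749, -0.2863, 0.0497]
tcp_rot: [2.463, 1.95, 0.0]
force: [0.2, 0.2, -0.8]
opening: 0.0197
grip_force: 30.0
```

```bash
python3 -c "import rk"
```

```text
t 13.35 tcp [ 0.5749 -0.2863  0.0497] toolz [ 2.e-04 -0.e+00 -1.e+00] yaw -0.231 rack [-0.0634 -0.0009] F rack 0.2 0.2 -0.8 T [-0.07  0.08 -0.01]
```

Emit:
{"name": "send_rows", "arguments": {
  "motion": [
    [0, 0, 0.1, 0, 0, 0, 1],
    [0, 0, 0.1, 0, 0, 0, 1],
    [0, 0, 0.1, 0, 0, 0, 1],
    [0, 0, 0, 0, 0, 0, 1],
    [0, 0, 0, 0, 0, 0, 1]
  ]
}}

```text
clock: 13.85
eef_pos: [0.5749, -0.2863, 0.0465]
tcp_rot: [-2.463, -1.951, -0.0]
force: [0.1, -0.2, -1.9]
opening: 0.0198
grip_force: 30.0
```

Emit:
{"name": "send_rows", "arguments": {
  "motion": [
    [0, 0, 0.05, 0, 0, 0, 1],
    [0, 0, 0.05, 0, 0, 0, 1],
    [0, 0, 0, 0, 0, 0, 1],
    [0, 0, 0, 0, 0, 0, 1]
  ]
}}

```text
clock: 14.25
eef_pos: [0.5749, -0.2863, 0.0456]
tcp_rot: [2.463, 1.951, 0.0]
force: [0.1, 0.6, -1.1]
opening: 0.0198
grip_force: 30.0
```

Emit:
{"name": "send_rows", "arguments": {
  "motion": [
    [0, 0, 0.05, 0, 0, 0, 1],
    [0, 0, 0, 0, 0, 0, 1],
    [0, 0, 0, 0, 0, 0, 1]
  ]
}}

```text
clock: 14.55
eef_pos: [0.5749, -0.2864, 0.0453]
tcp_rot: [2.463, 1.95, 0.0]
force: [-0.5, 0.0, 1.1]
opening: 0.0198
grip_force: 30.0
```

Emit:
{"name": "send_rows", "arguments": {
  "motion": [
    [0, 0, 0.05, 0, 0, 0, 1],
    [0, 0, 0, 0, 0, 0, 1],
    [0, 0, 0, 0, 0, 0, 1]
  ]
}}

```text
clock: 14.85
eef_pos: [0.575, -0.2864, 0.0453]
tcp_rot: [2.463, 1.95, 0.001]
force: [-1.1, 1.1, 4.8]
opening: 0.0199
grip_force: 30.0
```

Emit:
{"name": "send_rows", "arguments": {
  "motion": [
    [0, 0, 0.05, 0, 0, 0, 1],
    [0, 0, 0, 0, 0, 0, 1],
    [0, 0, 0, 0, 0, 0, 1]
  ]
}}

```text
clock: 15.15
eef_pos: [0.575, -0.2863, 0.0452]
tcp_rot: [-2.463, -1.95, -0.001]
force: [-2.8, 1.9, 9.2]
opening: 0.0194
grip_force: 30.0
```

Emit:
{"name": "send_rows", "arguments": {
  "motion": [
    [0, 0, -0.1, 0, 0, 0, 1],
    [0, 0.2, 0, 0, 0, 0, 1],
    [0, 0.2, 0, 0, 0, 0, 1],
    [0, 0.2, 0, 0, 0, 0, 1],
    [0, 0.2, 0, 0, 0, 0, 1],
    [0, 0.2, 0, 0, 0, 0, 1],
    [0, 0, 0, 0, 0, 0, 1],
    [0, 0, 0, 0, 0, 0, 1]
  ]
}}

```text
clock: 15.95
eef_pos: [0.5847, -0.289, 0.0453]
tcp_rot: [2.463, 1.95, -0.0]
force: [-2.0, 1.3, 5.6]
opening: 0.0201
grip_force: 30.0
```

Emit:
{"name": "send_rows", "arguments": {
  "motion": [
    [0, 0.1, 0, 0, 0, 0, 1],
    [0, 0.1, 0, 0, 0, 0, 1],
    [0, 0, 0, 0, 0, 0, 1],
    [0, 0, 0, 0, 0, 0, 1]
  ]
}}

```text
clock: 16.35
eef_pos: [0.5863, -0.2893, 0.0453]
tcp_rot: [-2.463, -1.95, 0.0]
force: [-2.5, 0.2, 7.3]
opening: 0.0198
grip_force: 30.0
```

```bash
python3 -c "import rk"
```

```text
t 16.35 tcp [ 0.5863 -0.2893  0.0453] toolz [-4.e-04  0.e+00 -1.e+00] yaw -0.2312 rack [-0.0516 -0.0012] F rack -2.5 -0.4 7.3 T [0.02 0.78 0.  ]
```

Emit:
{"name": "send_rows", "arguments": {
  "motion": [
    [0, 0, -0.08, 0, 0, 0, 1],
    [0, 0.05, 0, 0, 0, 0, 1],
    [0, 0, 0, 0, 0, 0, 1],
    [0, 0, 0, 0, 0, 0, 1]
  ]
}}

```text
clock: 16.75
eef_pos: [0.5871, -0.289, 0.0455]
tcp_rot: [-2.462, -1.951, 0.0]
force: [-0.8, 0.1, -1.3]
opening: 0.0197
grip_force: 30.0
```

Emit:
{"name": "send_rows", "arguments": {
  "motion": [
    [0, 0.05, 0, 0, 0, 0, 1],
    [0, 0, 0, 0, 0, 0, 1],
    [0, 0, 0, 0, 0, 0, 1]
  ]
}}

```text
clock: 17.05
eef_pos: [0.5875, -0.2893, 0.0459]
tcp_rot: [2.463, 1.951, 0.0]
force: [-0.8, 0.5, -1.1]
opening: 0.0199
grip_force: 30.0
```

Emit:
{"name": "send_rows", "arguments": {
  "motion": [
    [0, 0.05, 0, 0, 0, 0, 1],
    [0, 0, 0, 0, 0, 0, 1],
    [0, 0, 0, 0, 0, 0, 1]
  ]
}}

```text
clock: 17.35
eef_pos: [0.588, -0.2894, 0.0459]
tcp_rot: [2.463, 1.951, 0.0]
force: [1.1, 0.0, 0.2]
opening: 0.0195
grip_force: 30.0
```

```bash
python3 -c "import rk"
```

```text
t 17.35 tcp [ 0.588  -0.2894  0.0459] toolz [ 1.e-04 -0.e+00 -1.e+00] yaw -0.2311 rack [-0.0499 -0.0009] F rack 1.1 0.3 0.2 T [-0.13  0.08  0.04]
```

Emit:
{"name": "send_rows", "arguments": {
  "motion": [
    [0, 0.05, 0, 0, 0, 0, 1],
    [0, 0, 0, 0, 0, 0, 1],
    [0, 0, 0, 0, 0, 0, 1]
  ]
}}

```text
clock: 17.65
eef_pos: [0.5885, -0.2895, 0.0459]
tcp_rot: [-2.463, -1.951, -0.0]
force: [-0.6, -0.3, -1.0]
opening: 0.0198
grip_force: 30.0
```

Emit:
{"name": "send_rows", "arguments": {
  "motion": [
    [0, 0.05, 0, 0, 0, 0, 1],
    [0, 0, 0, 0, 0, 0, 1],
    [0, 0, 0, 0, 0, 0, 1]
  ]
}}

```text
clock: 17.95
eef_pos: [0.5888, -0.2896, 0.0458]
tcp_rot: [-2.463, -1.95, 0.0]
force: [-0.9, -0.3, -0.3]
opening: 0.0198
grip_force: 30.0
```

Emit:
{"name": "send_rows", "arguments": {
  "motion": [
    [0, 0.05, 0, 0, 0, 0, 1],
    [0, 0, 0, 0, 0, 0, 1],
    [0, 0, 0, 0, 0, 0, 1]
  ]
}}

```text
clock: 18.25
eef_pos: [0.5889, -0.2896, 0.0458]
tcp_rot: [-2.462, -1.95, 0.001]
force: [-2.6, 2.0, -0.1]
opening: 0.02
grip_force: 30.0
```

```bash
python3 -c "import rk"
```

```text
t 18.25 tcp [ 0.5889 -0.2896  0.0458] toolz [-1.e-03  5.e-04 -1.e+00] yaw -0.2312 rack [-0.049  -0.0009] F rack -3.0 1.4 -0.1 T [-0.    0.67 -0.16]
```

Emit:
{"name": "send_rows", "arguments": {
  "motion": [
    [0, 0.05, 0, 0, 0, 0, 1],
    [0, 0, 0, 0, 0, 0, 1],
    [0, 0, 0, 0, 0, 0, 1]
  ]
}}

```text
clock: 18.55
eef_pos: [0.5889, -0.2896, 0.0456]
tcp_rot: [-2.461, -1.949, 0.001]
force: [-4.8, 0.7, 2.2]
opening: 0.0201
grip_force: 30.0
```

Emit:
{"name": "send_rows", "arguments": {
  "motion": [
    [0, 0.04, 0, 0, 0, 0, 1],
    [0, 0, 0, 0, 0, 0, 1],
    [0, 0, 0, 0, 0, 0, 1]
  ]
}}

```text
clock: 18.85
eef_pos: [0.5889, -0.2896, 0.0456]
tcp_rot: [-2.461, -1.949, 0.002]
force: [-5.3, 2.2, 1.9]
opening: 0.0197
grip_force: 30.0
```

```bash
python3 -c "import rk"
```

```text
t 18.85 tcp [ 0.5889 -0.2896  0.0456] toolz [-0.0026  0.0013 -1.    ] yaw -0.2314 rack [-0.049  -0.0009] F rack -5.6 0.9 1.9 T [ 0.3   1.31 -0.13]
```

Emit:
{"name": "send_rows", "arguments": {
  "motion": [
    [0, 0.04, 0, 0, 0, 0, 1],
    [0, 0, 0, 0, 0, 0, 1],
    [0, 0.03, 0, 0, 0, 0, 1],
    [0, 0, 0, 0, 0, 0, 1],
    [0, 0, 0, 0, 0, 0, 1],
    [0, 0, 0, 0, 0, 0, 1]
  ]
}}

```text
clock: 19.45
eef_pos: [0.5889, -0.2897, 0.0455]
tcp_rot: [-2.46, -1.948, 0.003]
force: [-7.4, 2.5, 2.5]
opening: 0.02
grip_force: 30.0
```

```bash
python3 -c "import rk"
```

```text
t 19.45 tcp [ 0.5889 -0.2897  0.0455] toolz [-0.004   0.0019 -1.    ] yaw -0.2315 rack [-0.049 -0.001] F rack -7.8 0.7 2.5 T [ 0.47  1.71 -0.14]
```

Emit:
{"name": "send_rows", "arguments": {
  "motion": [
    [0, 0.03, 0, 0, 0, 0, 1],
    [0, 0, 0, 0, 0, 0, 1],
    [0, 0.03, 0, 0, 0, 0, 1],
    [0, 0, 0, 0, 0, 0, 1],
    [0, 0, 0, 0, 0, 0, 1],
    [0, 0, 0, 0, 0, 0, 1]
  ]
}}

```text
clock: 20.05
eef_pos: [0.5889, -0.2897, 0.0454]
tcp_rot: [-2.459, -1.947, 0.004]
force: [-8.5, 3.0, 5.1]
opening: 0.0195
grip_force: 30.0
```

```bash
python3 - <<'E'
from rk import *
a=cv2.convertScaleAbs(robot.capture("top")[:,:,::-1],alpha=1.5)
b=cv2.convertScaleAbs(robot.capture("scene")[:,:,::-1],alpha=1.1)
A=crop("top",360,190,60,60,6,a);B=crop("scene",225,285,140,120,3,b)
cv2.imwrite("pics/g.png",np.hstack([A,cv2.resize(B,(420,360))]))
F=[]
for i in range(10):
    robot.capture("top");s=robot.sense();f=s["force"];F.append([c*f[0]+s_*f[1],-s_*f[0]+c*f[1],f[2],s["wrist_torque"][2],s["grip_force"]])
print(np.mean(F,0).round(2),np.std(F,0).round(2))
E
```

```text
t 20.05 tcp [ 0.5889 -0.2897  0.0454] toolz [-0.0051  0.0025 -1.    ] yaw -0.2316 rack [-0.049 -0.001] F rack -8.9 0.9 5.1 T [ 0.53  1.95 -0.08]
[-9.36  0.88  4.41 -0.1  30.  ] [0.37 0.47 0.57 0.02 0.  ]
```

View pics/g.png

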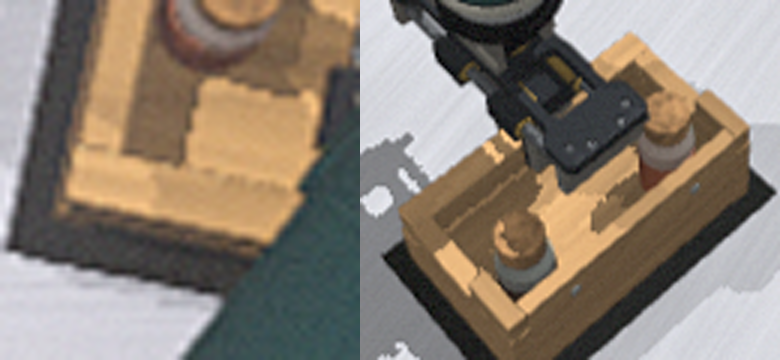

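The rail is seated: its back is against the left shoulder and flush at the end in the top crop. The scene crop shows it level across both corners, with the jars in place. The push is steady at 9.4 N, so I'm handing the job in.

```bash
python3 -c "
from rig import robot
print(robot.finish_job())"
```

```text
the job is handed in; nothing more can be done
None
```

The job is handed in with the long rail seated in both notches and still gripped at 30 N, pressed against the shoulders with a steady push of about 9.4 N; no verdict came back.

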